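# Pack out a cool box with bricks, carton and temperature logger

### The arm

A 6-joint arm with a two-finger parallel gripper is mounted at the origin on the work surface; the furniture and walls round the work are solid. World frame = base frame: x ahead of the robot, y to its left, z up, the work surface at z = 0. Lengths are in m, angles in rad, forces in N, time in s.
With the tool pointing down it reaches from about 0.3 to 0.875 m from the base axis. Payload 6.4 kg.
Tool frame: the origin (TCP) lies at the very end of the fingers, on their centre line; the grasp point (between the pads) lies 19 mm behind it; z points along the fingers, y is the line along which they close (so a half turn about z gives the same grasp; the last joint's range is limited). The gripper opens to 85 mm and grips with 20 to 120 N. Pads are 22 mm wide; open, the fingers measure 114 mm over their backs; the gripper's body (76 mm by 85 mm) begins 54 mm behind the grasp point. The pads swing forward as they close: fully open they stand 13 mm farther back than shut.
Start: joints at [-1.459, 0.181, 1.607, -0, 1.354, -0.206], TCP at [0.18, -0.546, 0.231] pointing down, gripper open.
Joint ranges: [-2.99, 2.99], [-0.89, 2.07], [0.3, 2.58], [-1.14, 4.28], [0, 2.63], [-3.12, 3.12]. Speed limits (rad/s): [2.57, 2.57, 3.01, 3.14, 3.14, 3.14].

### API

Orientations are given as a unit quaternion [w, x, y, z].
In Python, from bench import * gives the robot as it stands. The module is installed in compiled form; this text tells all that it offers.
- The arm moves only by the tool arm_command, never from a script. Its arguments are lists of equal length, an entry for each row: "dp": the shift along the tool's x, y, z in units of 0.25 m (1.0 is 0.25 m), a list of three; "turn": the turn, a rotation vector about the tool's x, y, z in units of 30 degrees (1.0 is 30 degrees), a list of three; "jaw": the opening, from 0 (shut) to 1 (fully open). A call has 1 to 5 rows; each row is the pose to reach, as a shift and turn from the pose commanded when the call began, along the tool's axes at that moment; what a row does not reach only later rows make up. A row lasts 1/8 s, in which the tool goes at most 62.5 mm and 10.7 degrees, less where a joint would pass 70% of its speed; a pose out of reach is approached as far as the arm can. A call with a number of a shift or a turn outside -1 to 1 is refused whole. A call with a gripper value outside its range is refused whole. The fingers move at their own pace and stop on an object; the grip force is fixed at half the most. Time passes only in rows, so rows that repeat a pose let the fingers close. It gives the time, the measured TCP pose, the force, the opening and the grip force at its end, in the units of the state.
- get_obs(): the state, without advancing time (a new reading comes with each control period).
- camera(name): name is "side" or "top"; returns the picture (420x560x3 uint8, blue, green, red); there is no depth.
- get_calibration(name): a dict with "camera_matrix" (3x3 intrinsics, pixels), "R" (3x3) and "t" (3): a world point X has camera coordinates R X + t. Camera axes: x right, y down, z forward; pixel columns grow to the right and rows downward; lengths in m; the calibration is good to about 2 mm. A picture is of the moment at which its call begins. get_calibration takes no time and is no camera call.
- hand_in(): hands the job in; it is judged then, once.
The state is a dict: "time_s": time; "q": joint angles; "dq": joint speeds; "joint_efforts": joint torques, N m; "eef_pos": TCP position; "eef_rot": TCP orientation; "wrist_force": force on the tool from outside, world axes, zero at the start; "torque": the same for the moment, N m; "opening": opening from 0.0 (shut) to 1.0 (fully open); "grasp_force": force on a finger pad.
Only numpy, scipy, OpenCV 4.12 (cv2) and the standard library are available. Lean on these libraries where they do the work, as an engineer would, in place of code of your own. Each camera call takes 0.05 s, during which the arm holds its last target. There are 200 camera calls.

### The job

Pack the dark foam cool-box base for dispatch: stand one cool brick in each of the two end slots, the medicine carton that stands near the bricks upright in the middle pocket between them, all right down on the foam floor, and lay the temperature logger flat and centred on top of the carton with its display up. Leave the small ointment tube and the strip pack where they are.

Things in the scene. Friction and masses are not known exactly. Their poses are not given: they have to be found in the camera images.
- cool_box_base: Dark grey foam base, fixed, 168 (own x) x 250 (own y) x 61 mm high; origin: centre of underside, z up. Pockets in a row along its y, floors at z = 20 mm: brick slots centred at y = +81 and -81 mm, each 124 (x) x 44 (y) mm; between them, at y = 0, the carton pocket, 74 (x) x 90 (y) mm. Inner walls to z = 55 mm, an 8 mm wide lip on the rim to 61. Its lid, without pockets, lies apart, farther off.
- cool_brick_1: Hard pale plastic cool brick standing on its long edge, 110 (own x) x 30 (own y) x 85 mm high, about 0.26 kg, a small round cap on one end. Origin: centre of its underside, z up. It goes into a slot with its length along the base's x. The two bricks are alike and either may take either slot.
- cool_brick_2: The other cool brick, the same in every way: 110 (own x) x 30 (own y) x 85 mm high, origin at the centre of its underside, z up.
- carton: Sealed medicine carton, white with dark blue bands, 75 (own x) x 63 (own y) x 83 mm high, about 0.12 kg, standing upright on the open table among the bricks and the logger (other cartons stand farther off, in and before the stacks). Origin: centre of its underside, z up. It fits the middle pocket only with its 75 mm side (own x) along the base's y, either way round.
- logger: Temperature logger, a flat off-white plastic case 70 (own x) x 44 (own y) x 16 mm high, with a small display and two round buttons on top, about 0.06 kg, lying display up. Origin: centre of its underside, z up.
- ointment_tube: Bystander: small white ointment tube lying on its side, 88 (own x) x 22 x 22 mm. Origin: centre of its underside. To be left alone.
- strip_pack: Bystander: banded pack of tablet strips, 46 (own x) x 83 (own y) x 37 mm high. Origin: centre of its underside. To be left alone.
Things that resemble listed ones, but are neither listed nor needed, are in the scene too. Leave any purple look-alike of the logger alone.

How it is judged:
By the outcome, as a careful person would: the job done as asked, in the order asked, and still so for the second after the job is handed in, with the robot touching nothing.
It also fails if it takes over 104 s, if anything falls off the work surface, if the arm or the gripper's body presses on something with over 40 N, if the wrist force passes 120 N, or if a joint passes its speed limit or range.

## Working session

There is one attempt and no reset: what is moved stays moved. The work goes in short steps, Python scripts to look and compute and a tool call to move; the robot and the scene stay as the last step left them, time stands still between calls to the robot, and variables do not carry over. Pictures are saved under pics/ and viewed, at most 16 in all, crops included, and the job is handed in when it is done.

Besides the shell and the picture viewer there is one more tool, called after ">>>" as name(argument=value, ...) on one line, values as JSON. arm_command: Moves the arm, as the interface text tells. Its arguments: {"type":"object","properties":{"dp":{"type":"array"},"turn":{"type":"array"},"jaw":{"type":"array"}},"required":["dp","turn","jaw"]}

```bash
mkdir -p pics; python3 - <<'E'
from bench import *
import cv2
for n in("side","top"):
    cv2.imwrite(f"pics/{n}0.png",camera(n)); c=get_calibration(n); print(n,c)
o=get_obs();print(o["time_s"],o["eef_pos"],o["eef_rot"],o["opening"])
E
```

```text
side {'camera_matrix': array([[483.15458255,   0.        , 276.45771497],
       [  0.        , 483.15458255, 213.1176704 ],
       [  0.        ,   0.        ,   1.        ]]), 'R': array([[ 0.9997734 ,  0.00201352,  0.02119195],
       [ 0.01765198, -0.63482947, -0.77245061],
       [ 0.01189793,  0.77264965, -0.63472116]]), 't': array([-0.48864865,  0.02045325,  1.17237829])}
top {'camera_matrix': array([[381.06663733,   0.        , 282.82091433],
       [  0.        , 381.06663733, 212.88919102],
       [  0.        ,   0.        ,   1.        ]]), 'R': array([[ 0.01154643, -0.99990494, -0.0075355 ],
       [-0.99761069, -0.01100593, -0.068204  ],
       [ 0.06811458,  0.00830501, -0.99764294]]), 't': array([-0.04036357,  0.48352637,  0.94469176])}
0.1 [ 0.17961512 -0.54570508  0.23046347] [-8.07371827e-04  9.87402129e-01  1.58228898e-01  1.43504745e-05] 0.9983159384502651
```

View pics/top0.png

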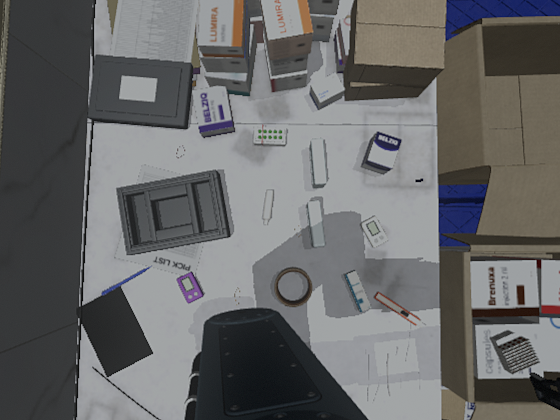

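View pics/side0.png

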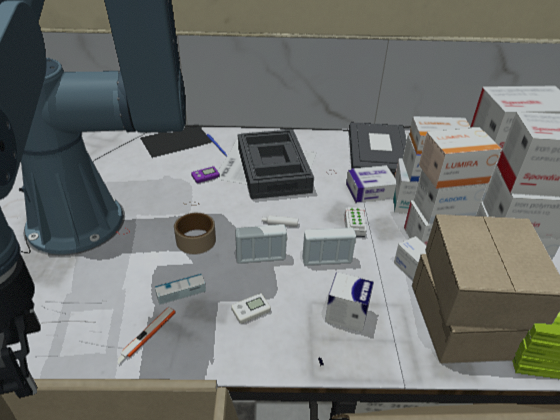

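In the top view the bricks are at (318,162) and (316,222), the base at (173,212) and the logger at (374,231). The purple look-alike at (190,287) is not wanted. There are two carton candidates: (382,151), which stands alone near the bricks and logger, and (215,110), which lies before the stacks and is wider. The first fits; I'll confirm it in a crop.

```bash
python3 - <<'E'
import cv2,numpy as np
t=cv2.imread("pics/top0.png")
a=cv2.resize(t[120:260,295:415],None,fx=4,fy=4,interpolation=cv2.INTER_CUBIC)
cv2.imwrite("pics/cropA.png",a)
b=cv2.resize(t[160:265,105:245],None,fx=5,fy=5,interpolation=cv2.INTER_CUBIC)
cv2.imwrite("pics/cropB.png",b)
s=cv2.imread("pics/side0.png")
cv2.imwrite("pics/cropC.png",cv2.resize(s[210:345,220:390],None,fx=4.4,fy=4.4,interpolation=cv2.INTER_CUBIC))
E
```

```text
(no output)
```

View pics/cropA.png

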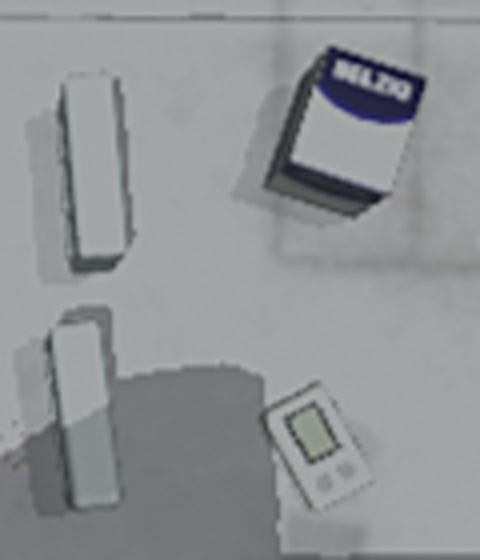

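View pics/cropB.png

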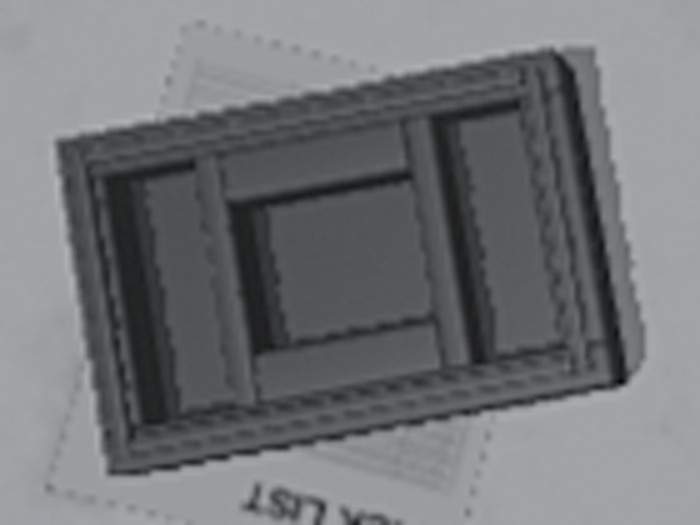

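View pics/cropC.png

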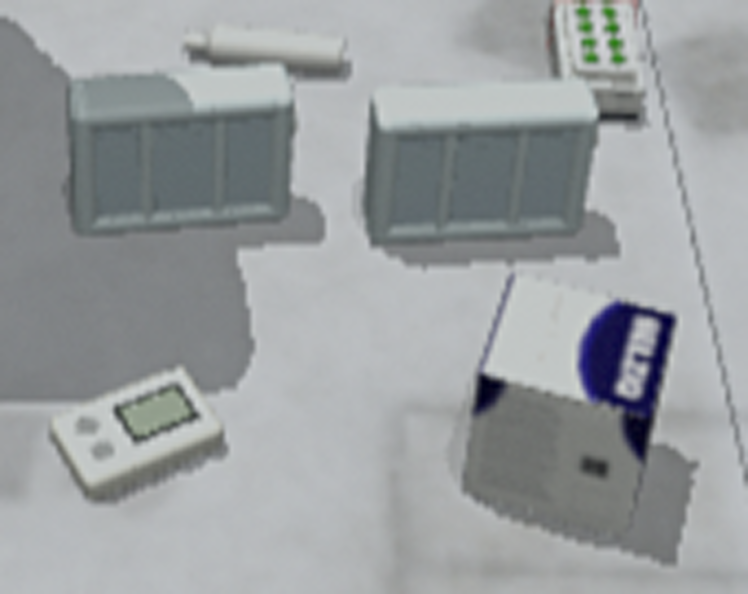

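The crops confirm the choice: the standing BELZIQ carton in blue bands at top (382,151), long side running roughly along image rows. The logger at (374,231) is off-white with its display up, and the base's pockets are empty. Next I'll cast the corners onto their planes.

```bash
cat > h.py <<'E'
from bench import *
import numpy as np,cv2
from scipy.spatial.transform import Rotation as Ro
def ray(cam,px,z):
    c=get_calibration(cam);K,R,t=c["camera_matrix"],c["R"],c["t"];C=-R.T@t
    d=(R.T@np.linalg.solve(K,np.c_[np.array(px,float),np.ones(len(px))].T)).T
    return C+d*((z-C[2])/d[:,2])[:,None]
def rect(cam,px,z):
    P=ray(cam,px,z)[:,:2];e=[P[(i+1)%4]-P[i] for i in range(4)]
    a=(e[0]-e[2])/2;b=(e[1]-e[3])/2
    if np.hypot(*a)<np.hypot(*b):a,b=b,a
    return P.mean(0),np.hypot(*a),np.hypot(*b),np.degrees(np.arctan2(a[1],a[0]))%180
def state():
    o=get_obs();q=o["eef_rot"];R=Ro.from_quat([q[1],q[2],q[3],q[0]])
    return o,np.array(o["eef_pos"]),R
def go(xyz,close_deg):
    "move to xyz, tool down, fingers closing along world angle close_deg (mod 180)"
    o,p,R=state();M=R.as_matrix()
    best=None
    for k in(0,180):
        a=np.radians(close_deg+k);y=np.array([np.cos(a),np.sin(a),0]);z=np.array([0,0,-1.])
        T=np.c_[np.cross(y,z),y,z];rv=Ro.from_matrix(M.T@T).as_rotvec()
        if best is None or np.linalg.norm(rv)<np.linalg.norm(best):best=rv
    print("t%.1f"%o["time_s"],"p",p.round(4),"q6 %.2f"%o["q"][5],"dp",((M.T@(np.array(xyz)-p))/.25).round(3),"turn",(np.degrees(best)/30).round(3),"open %.3f"%o["opening"],"g",np.round(o["grasp_force"],1),"F",np.round(o["wrist_force"],1))
E
python3 - <<'E'
from h import *
A=lambda l:[(x/4+295-.375,y/4+120-.375) for x,y in l]
B=lambda l:[(x/5+105-.4,y/5+160-.4) for x,y in l]
for n,px,z in(("carton",A([(332,48),(425,80),(388,195),(290,165)]),.083),("b1",A([(64,76),(117,74),(127,250),(75,258)]),.085),("b2",A([(50,325),(97,320),(118,500),(70,508)]),.085),("log",A([(264,410),(320,383),(372,480),(320,510)]),.016),("base",B([(58,142),(548,50),(618,382),(110,470)]),.061)):
    c,l,w,a=rect("top",px,z);print(n,c.round(4),l.round(4),w.round(4),a.round(1))
S=lambda l:[(x/4.4+220-.39,y/4.4+210-.39) for x,y in l]
for n,px,z in(("carton",S([(512,274),(676,316),(652,412),(482,374)]),.083),("b1",S([(375,88),(592,82),(598,120),(375,130)]),.085),("b2",S([(72,75),(285,66),(293,102),(75,115)]),.085),("log",S([(50,428),(182,366),(224,425),(95,485)]),.016)):
    c,l,w,a=rect("side",px,z);print(n,c.round(4),l.round(4),w.round(4),a.round(1))
# base inner pocket from floor corners in top crop, mid pocket floor z=.02 & wall tops z=.055
c,l,w,a=rect("top",B([(232,198),(410,180),(440,322),(258,352)]),.055);print("pocket",c.round(4),l,w,a)
E
```

```text
carton [ 0.6312 -0.2741] 0.0738 0.0591 161.2
b1 [ 0.6038 -0.1184] 0.1071 0.0311 3.6
b2 [ 0.4568 -0.1122] 0.1066 0.028 6.8
log [ 0.4409 -0.2652] 0.0699 0.0385 28.6
base [0.4811 0.2336] 0.2441 0.1628 100.9
carton [ 0.6298 -0.2734] 0.0728 0.0593 162.8
b1 [ 0.6013 -0.1227] 0.1079 0.0291 4.5
b2 [ 0.4539 -0.1152] 0.1051 0.0281 5.9
log [ 0.4384 -0.2669] 0.068 0.0392 32.3
pocket [0.4801 0.2346] 0.08806698987133904 0.07355163934060384 98.23830363189731
```

```bash
python3 - <<'E'
from h import *
s=cv2.imread("pics/side0.png")
cv2.imwrite("pics/cropD.png",cv2.convertScaleAbs(cv2.resize(s[120:205,230:322],None,fx=7,fy=7,interpolation=cv2.INTER_CUBIC),alpha=2))
go((.603,-.120,.16),94.2)
E
```

```text
t0.1 p [ 0.1796 -0.5457  0.2305] q6 -0.21 dp [ 2.141 -1.088  0.284] turn [-0.003 -0.     0.467] open 0.998 g 0.0 F [ 0.2 -0.3  0. ]
```

View pics/cropD.png

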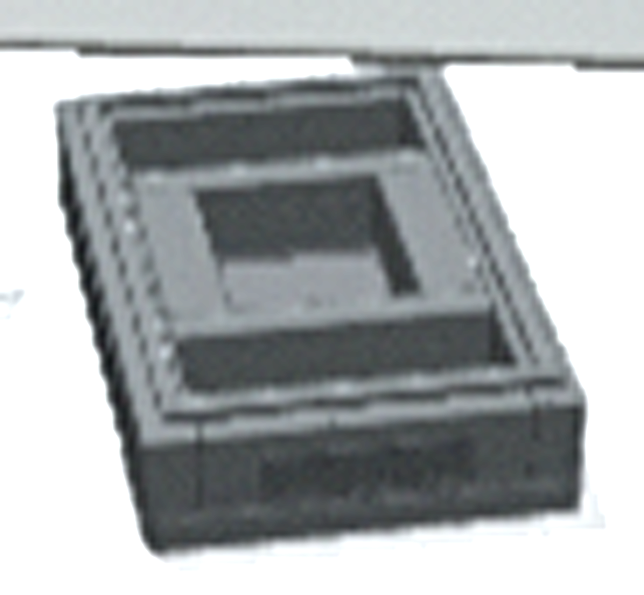

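The base rim corners in the crop are (58,103), (440,68), (582,395) and (143,443). I'll raise the tool and start moving.

>>> arm_command(dp=[[0, 0, -0.2], [0.1, -0.1, -0.35], [0.3, -0.2, -0.35], [0.5, -0.3, -0.35], [0.7, -0.4, -0.35]], turn=[[0, 0, 0], [0, 0, 0], [0, 0, 0.2], [0, 0, 0.4], [0, 0, 0.467]], jaw=[1, 1, 1, 1, 1])

```text
time_s: 0.72
eef_pos: [0.3155, -0.3951, 0.3186]
eef_rot: [-0.0, 0.999, 0.035, 0.0]
wrist_force: [0.7, 0.2, -0.1]
opening: 1.0
grasp_force: 0.0
```

```bash
python3 - <<'E'
from h import *
D=lambda l:[(x/7+230-.43,y/7+120-.43) for x,y in l]
c=rect("side",D([(58,103),(440,68),(582,395),(143,443)]),.061);print("base",c)
c=rect("side",D([(196,188),(380,176),(440,310),(232,325)]),.055);print("pocket?",c)
go((.603,-.120,.16),94.2)
E
```

```text
base (array([0.47763627, 0.22468489]), np.float64(0.24123213034778035), np.float64(0.16216760469054617), np.float64(100.96426299985848))
pocket? (array([0.48068981, 0.22890992]), np.float64(0.09874887503027505), np.float64(0.07730708014841273), np.float64(101.28413066538249))
t0.7 p [ 0.3155 -0.3951  0.3186] q6 0.37 dp [ 1.225 -1.016  0.635] turn [-0.    -0.    -0.005] open 1.000 g 0.0 F [ 0.7  0.2 -0.1]
```

>>> arm_command(dp=[[0.2, -0.15, 0], [0.4, -0.3, 0], [0.6, -0.5, 0.1], [0.8, -0.7, 0.2], [1, -0.85, 0.4]], turn=[[0, 0, 0], [0, 0, 0], [0, 0, 0], [0, 0, 0], [0, 0, 0]], jaw=[1, 1, 1, 1, 1])

```text
time_s: 1.35
eef_pos: [0.5253, -0.1881, 0.2423]
eef_rot: [0.001, 0.999, 0.037, 0.001]
wrist_force: [0.1, -1.4, 0.2]
opening: 1.002
grasp_force: 0.0
```

```bash
python3 - <<'E'
from h import *
go((.603,-.120,.045),94.2)
E
```

```text
t1.4 p [ 0.5253 -0.1881  0.2423] q6 0.94 dp [ 0.329 -0.25   0.79 ] turn [ 0.003 -0.004  0.002] open 1.002 g 0.0 F [ 0.1 -1.4  0.2]
```

>>> arm_command(dp=[[0.15, -0.1, 0.1], [0.25, -0.17, 0.3], [0.25, -0.17, 0.3]], turn=[[0, 0, 0], [0, 0, 0], [0, 0, 0]], jaw=[1, 1, 1])

```text
time_s: 1.72
eef_pos: [0.5805, -0.1396, 0.1612]
eef_rot: [-0.002, 0.999, 0.038, -0.005]
wrist_force: [-0.0, -0.5, -0.2]
opening: 1.0
grasp_force: 0.0
```

```bash
python3 - <<'E'
from h import *
go((.603,-.120,.045),94.2)
E
```

```text
t1.7 p [ 0.5805 -0.1396  0.1612] q6 1.06 dp [ 0.1   -0.069  0.464] turn [-0.01   0.017  0.006] open 1.000 g 0.0 F [-0.  -0.5 -0.2]
```

>>> arm_command(dp=[[0.08, -0.06, 0], [0.08, -0.06, 0], [0.08, -0.06, 0]], turn=[[0, 0, 0], [0, 0, 0], [0, 0, 0]], jaw=[1, 1, 1])

```text
time_s: 2.1
eef_pos: [0.6014, -0.1273, 0.1681]
eef_rot: [0.0, 0.999, 0.036, 0.0]
wrist_force: [0.8, 0.2, -0.3]
opening: 0.995
grasp_force: 0.0
```

```bash
python3 - <<'E'
from h import *
go((.603,-.120,.045),94.2)
E
```

```text
t2.1 p [ 0.6014 -0.1273  0.1681] q6 1.10 dp [ 0.008 -0.029  0.492] turn [ 0.002 -0.002 -0.001] open 0.995 g 0.0 F [ 0.8  0.2 -0.3]
```

>>> arm_command(dp=[[0.01, -0.03, 0.2], [0.01, -0.03, 0.4], [0.01, -0.03, 0.49], [0.01, -0.03, 0.49], [0.01, -0.03, 0.49]], turn=[[0, 0, 0], [0, 0, 0], [0, 0, 0], [0, 0, 0], [0, 0, 0]], jaw=[1, 1, 1, 1, 0])

```text
time_s: 2.72
eef_pos: [0.6044, -0.1197, 0.0463]
eef_rot: [0.001, 0.999, 0.036, 0.001]
wrist_force: [-0.6, -0.4, -0.1]
opening: 0.813
grasp_force: 0.0
```

>>> arm_command(dp=[[0, 0, 0], [0, 0, 0], [0, 0, 0], [0, 0, 0], [0, 0, 0]], turn=[[0, 0, 0], [0, 0, 0], [0, 0, 0], [0, 0, 0], [0, 0, 0]], jaw=[0, 0, 0, 0, 0])

```text
time_s: 3.35
eef_pos: [0.6043, -0.1189, 0.0458]
eef_rot: [0.0, 0.999, 0.037, 0.001]
wrist_force: [-0.3, 0.4, 7.0]
opening: 0.345
grasp_force: 61.8
```

>>> arm_command(dp=[[0, 0, -0.2], [0, 0, -0.4], [0, -0.2, -0.5], [-0.1, -0.4, -0.5], [-0.2, -0.6, -0.5]], turn=[[0, 0, 0], [0, 0, 0], [0, 0, 0], [0, 0, 0], [0, 0, 0]], jaw=[0, 0, 0, 0, 0])

```text
time_s: 3.98
eef_pos: [0.5415, 0.0286, 0.1693]
eef_rot: [-0.0, 0.999, 0.036, -0.0]
wrist_force: [1.0, 1.2, -4.0]
opening: 0.344
grasp_force: 61.0
```

>>> arm_command(dp=[[-0.1, -0.2, 0], [-0.2, -0.4, 0], [-0.3, -0.6, 0], [-0.3, -0.8, 0], [-0.3, -0.8, 0]], turn=[[0, 0, 0], [0, 0, 0], [0, 0, 0], [0, 0, 0], [0, 0, 0]], jaw=[0, 0, 0, 0, 0])

```text
time_s: 4.6
eef_pos: [0.4519, 0.224, 0.1693]
eef_rot: [-0.0, 0.999, 0.039, -0.0]
wrist_force: [0.5, -0.7, -4.2]
opening: 0.342
grasp_force: 61.3
```

```bash
python3 - <<'E'
from h import *
go((.465,.3105,.15),100.9)
E
```

```text
t4.6 p [0.4519 0.224  0.1693] q6 1.72 dp [ 0.079 -0.341  0.077] turn [-0.001  0.001 -0.214] open 0.342 g 61.3 F [ 0.5 -0.7 -4.2]
```

>>> arm_command(dp=[[0.04, -0.17, 0], [0.08, -0.34, 0], [0.08, -0.34, 0.15], [0.08, -0.34, 0.21], [0.08, -0.34, 0.21]], turn=[[0, 0, -0.1], [0, 0, -0.21], [0, 0, -0.21], [0, 0, -0.21], [0, 0, -0.21]], jaw=[0, 0, 0, 0, 0])

```text
time_s: 5.22
eef_pos: [0.4659, 0.306, 0.1154]
eef_rot: [0.001, 0.996, 0.091, -0.002]
wrist_force: [-0.1, 0.2, -3.0]
opening: 0.344
grasp_force: 61.6
```

```bash
python3 - <<'E'
from h import *
go((.465,.3105,.066),100.9)
t=camera("top");s=camera("side")
a=cv2.resize(t[150:260,90:250],None,fx=3,fy=3,interpolation=cv2.INTER_CUBIC)
b=cv2.resize(s[60:210,200:340],None,fx=3,fy=3,interpolation=cv2.INTER_CUBIC)
im=np.zeros((450,900,3),np.uint8);im[:330,:480]=a;im[:450,480:900]=b
im=cv2.convertScaleAbs(im[:, :],alpha=1.7)
cv2.imwrite("pics/hov1.png",cv2.resize(im,(800,400)))
cv2.imwrite("pics/ht.png",t);cv2.imwrite("pics/hs.png",s)
E
```

```text
t5.2 p [0.4659 0.306  0.1154] q6 1.76 dp [ 0.001 -0.018  0.197] turn [ 0.002  0.008 -0.016] open 0.344 g 61.6 F [-0.1  0.2 -3. ]
```

View pics/hov1.png

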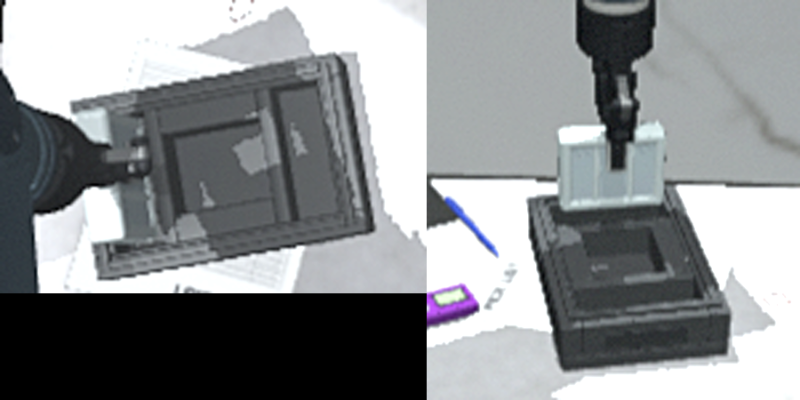

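```bash
python3 - <<'E'
from h import *
f=800/900*3
S=lambda l:[((x-426.7)/f+200,y/f+60) for x,y in l]
P=ray("side",S([(565,210),(662,203)]),.0694);print(P.round(4),P.mean(0).round(4))
P=ray("side",S([(558,129),(662,122)]),.154);print("far top",P.round(4),P.mean(0).round(4))
# expected near-bottom mid
n=np.array([np.cos(np.radians(101)),np.sin(np.radians(101))]);c=np.array([.4659,.306])
print("expected near",c-.015*n,"far",c+.015*n)
# edges of base in top image: fit lines on gray crop
g=cv2.cvtColor(cv2.imread("pics/top0.png"),cv2.COLOR_BGR2GRAY)
m=(g[160:265,105:245]<115).astype(np.uint8)
k,l,st,_=cv2.connectedComponentsWithStats(m);i=1+np.argmax(st[1:,4])
cn=max(cv2.findContours((l==i).astype(np.uint8),0,1)[0],key=cv2.contourArea)[:,0]+[105,160]
ap=cv2.approxPolyDP(cn,4,True)[:,0];print(ap.tolist())
E
```

```text
[[0.4177 0.2881 0.0694]
 [0.5201 0.3065 0.0694]] [0.4689 0.2973 0.0694]
far top [[0.4107 0.3055 0.154 ]
 [0.5173 0.3256 0.154 ]] [0.464  0.3156 0.154 ]
expected near [0.46876213 0.29127559] far [0.46303787 0.32072441]
[[223, 170], [116, 188], [126, 254], [230, 236], [233, 225]]
```

>>> arm_command(dp=[[0, -0.01, 0.1], [0, -0.01, 0.15], [0, -0.01, 0.185], [0, -0.01, 0.195], [0, -0.01, 0.195]], turn=[[0, 0, 0], [0, 0, 0], [0, 0, 0], [0, 0, 0], [0, 0, 0]], jaw=[0, 0, 0, 0, 0])

```text
time_s: 5.95
eef_pos: [0.4771, 0.3129, 0.0859]
eef_rot: [-0.002, 0.996, 0.092, 0.012]
wrist_force: [-22.8, -10.9, 87.5]
opening: 0.343
grasp_force: 73.2
```

```bash
python3 - <<'E'
from h import *
go((.465,.3095,.066),100.9)
E
```

```text
t6.0 p [0.4771 0.3129 0.0859] q6 1.76 dp [-0.052  0.005  0.078] turn [-0.003 -0.044 -0.011] open 0.343 g 73.2 F [-22.8 -10.9  87.5]
```

>>> arm_command(dp=[[0, 0, -0.1], [0, 0, -0.2], [0, 0, -0.2]], turn=[[0, 0, 0], [0, 0, 0], [0, 0, 0]], jaw=[0, 0, 0])

```text
time_s: 6.32
eef_pos: [0.4694, 0.3106, 0.1221]
eef_rot: [-0.001, 0.996, 0.091, 0.004]
wrist_force: [-0.5, 0.3, -3.5]
opening: 0.345
grasp_force: 62.2
```

```bash
python3 - <<'E'
from h import *
go((.465,.3095,.115),100.9)
t=camera("top");s=camera("side")
a=cv2.resize(t[160:250,95:225],None,fx=4,fy=4,interpolation=cv2.INTER_CUBIC)
b=cv2.resize(s[80:180,230:300],None,fx=5.5,fy=5.5,interpolation=cv2.INTER_CUBIC)
im=np.zeros((550,520+385,3),np.uint8);im[:360,:520]=a;im[:,520:]=b
cv2.imwrite("pics/hov2.png",cv2.resize(cv2.convertScaleAbs(im,alpha=1.7),(800,486)))
E
```

```text
t6.3 p [0.4694 0.3106 0.1221] q6 1.76 dp [-0.018  0.001  0.028] turn [-0.003 -0.015 -0.015] open 0.345 g 62.2 F [-0.5  0.3 -3.5]
```

View pics/hov2.png

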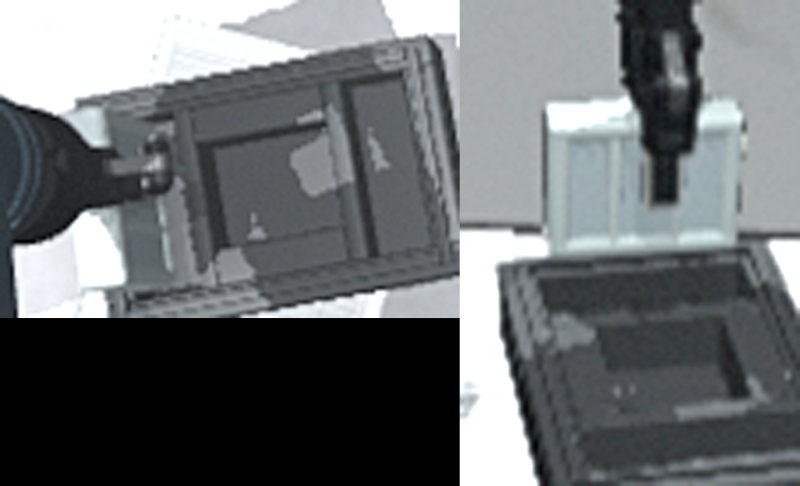

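```bash
python3 - <<'E'
from h import *
f=800/905*5.5;f2=f
S=lambda l:[((x-459.7)/f+230,y/f+80) for x,y in l]
P=ray("side",S([(552,252),(738,245)]),.0)
for z in(.077,.085,.095):
  P=ray("side",S([(552,252),(738,245)]),z);print("brick nearbot",z,P[:,:2].round(4).tolist(),P.mean(0).round(4))
print("slotA side",ray("side",S([(540,278),(735,262),(750,293),(548,314)]),.055).round(4))
B=lambda l:[(x/5+105-.4,y/5+160-.4) for x,y in l]
print("slotA top",rect("top",B([(105,178),(197,160),(240,410),(138,428)]),.055))
print("slotB top",rect("top",B([(437,118),(520,100),(572,350),(483,362)]),.055))
# larger clean picture of base from initial top
t=cv2.imread("pics/top0.png")
b=cv2.resize(t[165:262,112:237],None,fx=6.2,fy=6.2,interpolation=cv2.INTER_CUBIC)
b=cv2.createCLAHE(3,(4,4)).apply(cv2.cvtColor(b,cv2.COLOR_BGR2GRAY))
cv2.imwrite("pics/base.png",b)
E
```

```text
brick nearbot 0.077 [[0.4086, 0.313], [0.5173, 0.3254]] [0.4629 0.3192 0.077 ]
brick nearbot 0.085 [[0.4093, 0.2991], [0.5168, 0.3114]] [0.4631 0.3052 0.085 ]
brick nearbot 0.095 [[0.4103, 0.2817], [0.5162, 0.2938]] [0.4632 0.2878 0.095 ]
slotA side [[0.4008 0.3206 0.055 ]
 [0.5166 0.3437 0.055 ]
 [0.5249 0.3081 0.055 ]
 [0.4074 0.2802 0.055 ]]
slotA top (array([0.4643388 , 0.31437821]), np.float64(0.12332925721757629), np.float64(0.047745834176449994), np.float64(10.760569142794367))
slotB top (array([0.49602249, 0.15340852]), np.float64(0.1230126055526822), np.float64(0.04233463099116483), np.float64(12.623020497473988))
```

View pics/base.png

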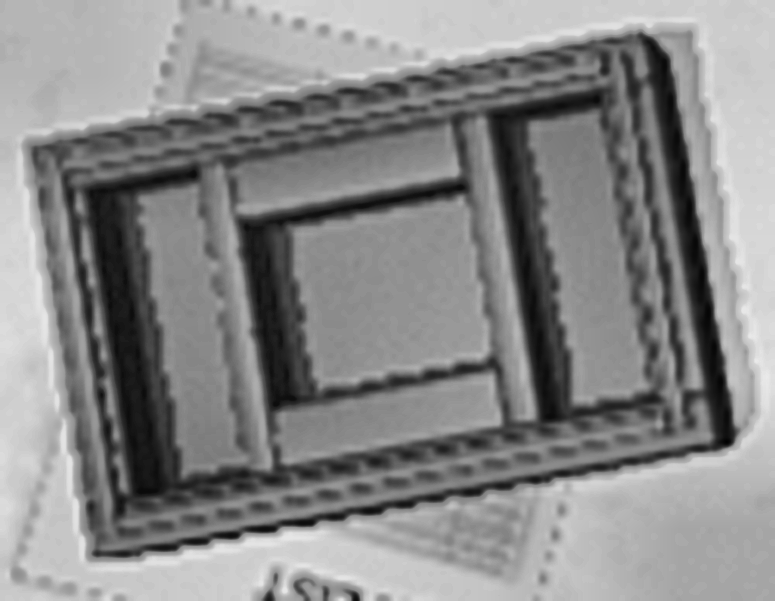

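The brick caught on the wall tops and slipped in the grip, about 9 mm along its length and 15 mm up. The slot edges put slot A at (0.464, 0.314), 4 to 5 mm farther out than I assumed. I'll correct and retry gently.

```bash
python3 - <<'E'
from h import *
go((.473,.3157,.095),100.8)
E
```

```text
t6.4 p [0.467  0.3097 0.1186] q6 1.76 dp [ 0.028 -0.019  0.094] turn [-0.    -0.002 -0.011] open 0.347 g 62.1 F [ 0.1 -0.5 -3.1]
```

>>> arm_command(dp=[[0.018, -0.019, 0], [0.018, -0.019, 0.05], [0.018, -0.019, 0.08], [0.018, -0.019, 0.08]], turn=[[0, 0, -0.01], [0, 0, -0.01], [0, 0, -0.01], [0, 0, -0.01]], jaw=[0, 0, 0, 0])

```text
time_s: 6.92
eef_pos: [0.4689, 0.3149, 0.0964]
eef_rot: [0.0, 0.996, 0.094, -0.002]
wrist_force: [-0.7, -0.0, -2.5]
opening: 0.344
grasp_force: 62.0
```

```bash
python3 - <<'E'
from h import *
go((.4707,.3152,.07),100.8)
E
```

```text
t6.9 p [0.4689 0.3149 0.0964] q6 1.76 dp [0.008 0.    0.106] turn [0.001 0.006 0.   ] open 0.344 g 62.0 F [-0.7 -0.  -2.5]
```

>>> arm_command(dp=[[0.006, 0, 0.04], [0.006, 0, 0.06], [0.006, 0, 0.06]], turn=[[0, 0, 0], [0, 0, 0], [0, 0, 0]], jaw=[0, 0, 0])

```text
time_s: 7.3
eef_pos: [0.4712, 0.3155, 0.0826]
eef_rot: [0.0, 0.996, 0.094, -0.001]
wrist_force: [-0.5, 0.0, -3.0]
opening: 0.346
grasp_force: 62.0
```

>>> arm_command(dp=[[0, 0, 0.03], [0, 0, 0.06], [0, 0, 0.06]], turn=[[0, 0, 0], [0, 0, 0], [0, 0, 0]], jaw=[0, 0, 0])

```text
time_s: 7.68
eef_pos: [0.4708, 0.3154, 0.0673]
eef_rot: [0.0, 0.996, 0.094, -0.001]
wrist_force: [-0.3, 0.1, -3.8]
opening: 0.348
grasp_force: 62.0
```

It's in the slot. I'll lower a bit more.

>>> arm_command(dp=[[0, 0, 0.015], [0, 0, 0.03], [0, 0, 0.03]], turn=[[0, 0, 0], [0, 0, 0], [0, 0, 0]], jaw=[0, 0, 0])

```text
time_s: 8.05
eef_pos: [0.4713, 0.3156, 0.0604]
eef_rot: [0.0, 0.996, 0.094, -0.0]
wrist_force: [-0.1, -0.8, -3.0]
opening: 0.346
grasp_force: 62.0
```

>>> arm_command(dp=[[0, 0, 0], [0, 0, 0], [0, 0, 0], [0, 0, 0]], turn=[[0, 0, 0], [0, 0, 0], [0, 0, 0], [0, 0, 0]], jaw=[0.45, 0.55, 0.55, 0.55])

```text
time_s: 8.55
eef_pos: [0.4718, 0.3157, 0.061]
eef_rot: [-0.0, 0.996, 0.094, 0.0]
wrist_force: [0.0, -0.3, -0.5]
opening: 0.552
grasp_force: 0.0
```

>>> arm_command(dp=[[0, 0, -0.15], [0, 0, -0.35], [0, 0, -0.5], [0, 0.2, -0.5], [0, 0.4, -0.5]], turn=[[0, 0, 0], [0, 0, 0], [0, 0, 0], [0, 0, 0.1], [0, 0, 0.18]], jaw=[0.55, 0.6, 1, 1, 1])

```text
time_s: 9.18
eef_pos: [0.4907, 0.2169, 0.1868]
eef_rot: [-0.0, 0.999, 0.047, 0.001]
wrist_force: [0.3, -0.6, 1.0]
opening: 0.999
grasp_force: 0.0
```

```bash
python3 - <<'E'
from h import *
go((.456,-.113,.17),96.3)
E
```

```text
t9.2 p [0.4907 0.2169 0.1868] q6 1.67 dp [-0.263  1.3    0.066] turn [-0.    -0.004 -0.029] open 0.999 g 0.0 F [ 0.3 -0.6  1. ]
```

>>> arm_command(dp=[[-0.05, 0.2, 0], [-0.1, 0.44, 0], [-0.2, 0.68, 0], [-0.26, 0.92, 0], [-0.26, 1, 0]], turn=[[0, 0, 0], [0, 0, 0], [0, 0, 0], [0, 0, 0], [0, 0, 0]], jaw=[1, 1, 1, 1, 1])

```text
time_s: 9.8
eef_pos: [0.4485, -0.0405, 0.1861]
eef_rot: [0.0, 0.999, 0.045, 0.0]
wrist_force: [0.2, 1.4, 0.6]
opening: 0.998
grasp_force: 0.0
```

```bash
python3 - <<'E'
from h import *
go((.456,-.113,.17),96.3)
t=camera("top")
a=cv2.resize(t[140:265,95:345],None,fx=3.2,fy=3.2,interpolation=cv2.INTER_CUBIC)
cv2.imwrite("pics/p3.png",cv2.convertScaleAbs(a,alpha=1.5));cv2.imwrite("pics/t3.png",t)
E
```

```text
t9.8 p [ 0.4485 -0.0405  0.1861] q6 1.13 dp [0.004 0.292 0.065] turn [ 0.002 -0.001 -0.037] open 0.998 g 0.0 F [0.2 1.4 0.6]
```

View pics/p3.png

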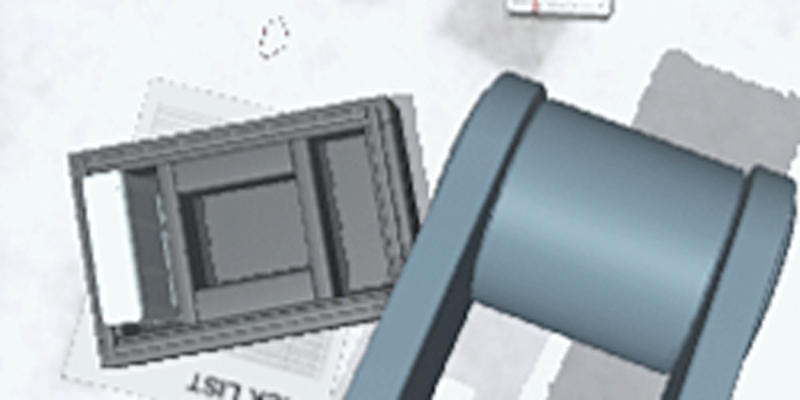

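Brick 1 sits upright in the left slot, with its top face at pixels (84–141, 172–328) of the crop. Next is brick 2.

>>> arm_command(dp=[[0, 0.15, 0], [0, 0.24, 0], [0, 0.24, 0.1], [0, 0.24, 0.1]], turn=[[0, 0, -0.04], [0, 0, -0.04], [0, 0, -0.04], [0, 0, -0.04]], jaw=[1, 1, 1, 1])

```text
time_s: 10.35
eef_pos: [0.4534, -0.0965, 0.1592]
eef_rot: [-0.001, 0.998, 0.057, -0.002]
wrist_force: [0.1, -1.1, -0.5]
opening: 0.997
grasp_force: 0.0
```

```bash
python3 - <<'E'
from h import *
go((.456,-.113,.049),96.3)
f=lambda l:[(x/3.2+95-.35,y/3.2+140-.35) for x,y in l]
print(rect("top",f([(84,178),(122,172),(141,320),(106,328)]),.105))
E
```

```text
t10.3 p [ 0.4534 -0.0965  0.1592] q6 0.99 dp [0.004 0.068 0.441] turn [-0.005  0.006  0.009] open 0.997 g 0.0 F [ 0.1 -1.1 -0.5]
(array([0.46338659, 0.31471346]), np.float64(0.10842431730242429), np.float64(0.02658783749250351), np.float64(10.043589164042316))
```

>>> arm_command(dp=[[0.005, 0.055, 0], [0.005, 0.055, 0.0], [0.005, 0.055, 0.0]], turn=[[0, 0, 0], [0, 0, 0], [0, 0, 0]], jaw=[1, 1, 1])

```text
time_s: 10.72
eef_pos: [0.458, -0.111, 0.1614]
eef_rot: [0.0, 0.998, 0.057, 0.0]
wrist_force: [-0.2, 0.4, -0.5]
opening: 0.999
grasp_force: 0.0
```

```bash
python3 - <<'E'
from h import *
go((.456,-.113,.049),96.3)
E
```

```text
t10.7 p [ 0.458  -0.111   0.1614] q6 0.97 dp [-0.009  0.007  0.45 ] turn [ 0.001 -0.002  0.01 ] open 0.999 g 0.0 F [-0.2  0.4 -0.5]
```

>>> arm_command(dp=[[-0.01, 0.007, 0.2], [-0.01, 0.007, 0.4], [-0.01, 0.007, 0.45], [-0.01, 0.007, 0.45], [-0.01, 0.007, 0.45]], turn=[[0, 0, 0], [0, 0, 0], [0, 0, 0], [0, 0, 0], [0, 0, 0]], jaw=[1, 1, 1, 1, 0])

```text
time_s: 11.35
eef_pos: [0.4569, -0.1136, 0.0502]
eef_rot: [0.001, 0.998, 0.058, 0.001]
wrist_force: [1.2, -0.6, 0.3]
opening: 0.817
grasp_force: 0.0
```

>>> arm_command(dp=[[0, 0, 0], [0, 0, 0], [0, 0, 0], [0, 0, 0], [0, 0, 0]], turn=[[0, 0, 0], [0, 0, 0], [0, 0, 0], [0, 0, 0], [0, 0, 0]], jaw=[0, 0, 0, 0, 0])

```text
time_s: 11.98
eef_pos: [0.4561, -0.1132, 0.0493]
eef_rot: [0.0, 0.998, 0.058, 0.001]
wrist_force: [-1.4, 1.7, 7.5]
opening: 0.344
grasp_force: 59.2
```

>>> arm_command(dp=[[0, 0, -0.2], [0, 0, -0.45], [0, -0.2, -0.5], [0, -0.4, -0.5], [0, -0.4, -0.5]], turn=[[0, 0, 0], [0, 0, 0], [0, 0, 0], [0, 0, -0.1], [0, 0, -0.15]], jaw=[0, 0, 0, 0, 0])

```text
time_s: 12.6
eef_pos: [0.4426, -0.0107, 0.173]
eef_rot: [-0.001, 0.995, 0.099, -0.0]
wrist_force: [-1.0, 0.0, -1.7]
opening: 0.344
grasp_force: 60.6
```

```bash
python3 - <<'E'
from h import *
go((.497,.155,.13),100.8)
E
```

```text
t12.6 p [ 0.4426 -0.0107  0.173 ] q6 1.08 dp [ 0.344 -0.606  0.173] turn [-0.002  0.001  0.02 ] open 0.344 g 60.6 F [-1.   0.  -1.7]
```

>>> arm_command(dp=[[0.1, -0.15, 0], [0.2, -0.35, 0], [0.34, -0.58, 0], [0.34, -0.6, 0.1], [0.34, -0.6, 0.1]], turn=[[0, 0, 0.02], [0, 0, 0.02], [0, 0, 0.02], [0, 0, 0.02], [0, 0, 0.02]], jaw=[0, 0, 0, 0, 0])

```text
time_s: 13.22
eef_pos: [0.4965, 0.1501, 0.1458]
eef_rot: [0.0, 0.996, 0.092, -0.003]
wrist_force: [-0.3, -0.4, -3.2]
opening: 0.343
grasp_force: 60.9
```

>>> arm_command(dp=[[0, 0, 0], [0, 0, 0]], turn=[[0, 0, 0], [0, 0, 0]], jaw=[0, 0])

```text
time_s: 13.48
eef_pos: [0.499, 0.1489, 0.1491]
eef_rot: [0.0, 0.996, 0.091, 0.001]
wrist_force: [0.3, 0.0, -1.2]
opening: 0.341
grasp_force: 60.9
```

```bash
python3 - <<'E'
from h import *
go((.497,.155,.13),100.8)
t=camera("top");s=camera("side")
a=cv2.resize(t[160:260,110:240],None,fx=4,fy=4,interpolation=cv2.INTER_CUBIC)
b=cv2.resize(s[100:205,225:325],None,fx=4,fy=4,interpolation=cv2.INTER_CUBIC)
im=np.zeros((420,920,3),np.uint8);im[:400,:520]=a;im[:,520:]=b
cv2.imwrite("pics/hov4.png",cv2.resize(cv2.convertScaleAbs(im,alpha=1.7),(800,365)))
E
```

```text
t13.5 p [0.499  0.1489 0.1491] q6 1.45 dp [-0.004 -0.025  0.077] turn [ 0.001 -0.002 -0.013] open 0.341 g 60.9 F [ 0.3  0.  -1.2]
```

View pics/hov4.png

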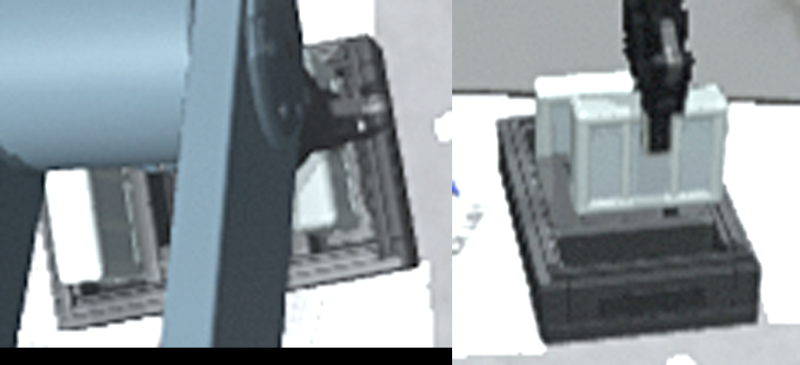

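Brick 1 is seated, and brick 2 hangs over slot B with its near bottom edge at (582–722, 208) in the crop. I'll align it and enter gently.

>>> arm_command(dp=[[-0.008, -0.025, 0.1], [-0.008, -0.025, 0.16], [-0.008, -0.025, 0.16]], turn=[[0, 0, -0.01], [0, 0, -0.01], [0, 0, -0.01]], jaw=[0, 0, 0])

```text
time_s: 13.95
eef_pos: [0.4943, 0.1554, 0.1072]
eef_rot: [0.0, 0.996, 0.094, -0.001]
wrist_force: [-1.3, -0.5, -2.1]
opening: 0.342
grasp_force: 60.9
```

```bash
python3 - <<'E'
from h import *
P=ray("side",[((x-452)/3.478+225,y/3.478+100) for x,y in((582,213),(722,203))],.100);print(P,P.mean(0))
go((.496,.155,.09),100.8)
E
```

```text
[[0.45101268 0.12830382 0.1       ]
 [0.55286038 0.14503406 0.1       ]] [0.50193653 0.13666894 0.1       ]
t13.9 p [0.4943 0.1554 0.1072] q6 1.46 dp [0.007 0.003 0.069] turn [-0.     0.005 -0.001] open 0.342 g 60.9 F [-1.3 -0.5 -2.1]
```

Brick is centred in the grip. Lowering.

>>> arm_command(dp=[[0.006, 0.002, 0.03], [0.006, 0.002, 0.055], [0.006, 0.002, 0.055]], turn=[[0, 0, 0], [0, 0, 0], [0, 0, 0]], jaw=[0, 0, 0])

```text
time_s: 14.32
eef_pos: [0.4965, 0.1555, 0.0941]
eef_rot: [0.0, 0.996, 0.094, -0.0]
wrist_force: [0.4, 0.4, -2.6]
opening: 0.345
grasp_force: 60.9
```

>>> arm_command(dp=[[0, 0, 0.03], [0, 0, 0.045], [0, 0, 0.045]], turn=[[0, 0, 0], [0, 0, 0], [0, 0, 0]], jaw=[0, 0, 0])

```text
time_s: 14.7
eef_pos: [0.4964, 0.1556, 0.0828]
eef_rot: [0.0, 0.996, 0.094, -0.0]
wrist_force: [-0.1, 0.5, -2.7]
opening: 0.345
grasp_force: 60.9
```

>>> arm_command(dp=[[0, 0, 0.025], [0, 0, 0.045], [0, 0, 0.045], [0, 0, 0.045], [0, 0, 0.045]], turn=[[0, 0, 0], [0, 0, 0], [0, 0, 0], [0, 0, 0], [0, 0, 0]], jaw=[0, 0, 0, 0.5, 0.55])

```text
time_s: 15.32
eef_pos: [0.4974, 0.1557, 0.0726]
eef_rot: [0.0, 0.996, 0.094, 0.001]
wrist_force: [-0.1, -0.2, -0.4]
opening: 0.546
grasp_force: 0.0
```

>>> arm_command(dp=[[0, 0, 0], [0, 0, 0], [0, 0, -0.2], [0, 0, -0.4], [0, 0.2, -0.45]], turn=[[0, 0, 0], [0, 0, 0], [0, 0, 0], [0, 0, 0], [0, 0, 0]], jaw=[0.55, 0.55, 0.6, 1, 1])

```text
time_s: 15.95
eef_pos: [0.5082, 0.1082, 0.1887]
eef_rot: [0.0, 0.995, 0.096, 0.003]
wrist_force: [1.3, -0.3, 0.2]
opening: 0.989
grasp_force: 0.0
```

```bash
python3 - <<'E'
from h import *
go((.6305,-.2738,.17),72)
E
```

```text
t15.9 p [0.5082 0.1082 0.1887] q6 1.36 dp [0.186 1.594 0.077] turn [-0.002 -0.013  0.969] open 0.989 g 0.0 F [ 1.3 -0.3  0.2]
```

>>> arm_command(dp=[[0, 0.2, 0], [0.05, 0.45, 0], [0.1, 0.7, 0], [0.15, 0.85, 0], [0.18, 1, 0]], turn=[[0, 0, 0.2], [0, 0, 0.4], [0, 0, 0.6], [0, 0, 0.8], [0, 0, 0.97]], jaw=[1, 1, 1, 1, 1])

```text
time_s: 16.58
eef_pos: [0.5978, -0.1325, 0.1845]
eef_rot: [-0.0, 0.987, -0.161, 0.0]
wrist_force: [-0.2, 0.4, 0.2]
opening: 0.997
grasp_force: 0.0
```

>>> arm_command(dp=[[0, 0.2, 0], [0, 0.2, 0]], turn=[[0, 0, 0], [0, 0, 0]], jaw=[1, 1])

```text
time_s: 16.82
eef_pos: [0.5807, -0.1813, 0.1842]
eef_rot: [0.0, 0.987, -0.161, -0.0]
wrist_force: [-0.3, 0.4, -0.0]
opening: 0.999
grasp_force: 0.0
```

```bash
python3 - <<'E'
from h import *
go((.6305,-.2738,.17),72)
E
```

```text
t16.8 p [ 0.5807 -0.1813  0.1842] q6 1.40 dp [0.307 0.287 0.057] turn [ 0.001  0.001 -0.018] open 0.999 g 0.0 F [-0.3  0.4 -0. ]
```

>>> arm_command(dp=[[0.15, 0.14, 0], [0.3, 0.28, 0], [0.3, 0.28, 0.1], [0.3, 0.28, 0.1]], turn=[[0, 0, -0.018], [0, 0, -0.018], [0, 0, -0.018], [0, 0, -0.018]], jaw=[1, 1, 1, 1])

```text
time_s: 17.32
eef_pos: [0.6294, -0.2666, 0.1566]
eef_rot: [-0.001, 0.988, -0.154, -0.003]
wrist_force: [0.1, 0.6, -0.7]
opening: 1.004
grasp_force: 0.0
```

```bash
python3 - <<'E'
from h import *
go((.6305,-.2738,.045),72)
E
```

```text
t17.3 p [ 0.6294 -0.2666  0.1566] q6 1.31 dp [0.015 0.027 0.446] turn [-0.003  0.01   0.008] open 1.004 g 0.0 F [ 0.1  0.6 -0.7]
```

>>> arm_command(dp=[[0.01, 0.02, 0.05], [0.01, 0.02, 0.25], [0.01, 0.02, 0.43], [0.01, 0.02, 0.44], [0.01, 0.02, 0.44]], turn=[[0, 0, 0], [0, 0, 0], [0, 0, 0], [0, 0, 0], [0, 0, 0]], jaw=[1, 1, 1, 1, 1])

```text
time_s: 17.95
eef_pos: [0.6327, -0.274, 0.0513]
eef_rot: [0.0, 0.988, -0.154, 0.001]
wrist_force: [0.0, -0.6, 0.3]
opening: 1.001
grasp_force: 0.0
```

>>> arm_command(dp=[[0, 0, 0], [0, 0, 0], [0, 0, 0], [0, 0, 0]], turn=[[0, 0, 0], [0, 0, 0], [0, 0, 0], [0, 0, 0]], jaw=[0, 0, 0, 0])

```text
time_s: 18.45
eef_pos: [0.6335, -0.2747, 0.0527]
eef_rot: [0.001, 0.988, -0.154, 0.002]
wrist_force: [1.1, 0.0, 6.9]
opening: 0.713
grasp_force: 66.7
```

>>> arm_command(dp=[[0, 0, -0.2], [0, 0, -0.4], [0, 0, -0.6], [0, 0, -0.62], [0, 0, -0.62]], turn=[[0, 0, 0], [0, 0, 0], [0, 0, -0.3], [0, 0, -0.6], [0, 0, -0.9]], jaw=[0, 0, 0, 0, 0])

```text
time_s: 19.08
eef_pos: [0.6323, -0.2741, 0.2073]
eef_rot: [0.001, 0.997, 0.083, 0.002]
wrist_force: [0.0, 0.1, -1.3]
opening: 0.721
grasp_force: 66.0
```

```bash
python3 - <<'E'
from h import *
go((.4795,.2365,.205),11)
E
```

```text
t19.1 p [ 0.6323 -0.2741  0.2073] q6 0.82 dp [-0.264 -2.115  0.003] turn [-0.    -0.008  2.951] open 0.721 g 66.0 F [ 0.   0.1 -1.3]
```

>>> arm_command(dp=[[-0.02, -0.2, 0], [-0.05, -0.4, 0], [-0.08, -0.6, 0], [-0.1, -0.8, 0], [-0.12, -1, 0]], turn=[[0, 0, -0.25], [0, 0, -0.5], [0, 0, -0.75], [0, 0, -1], [0, 0, -1]], jaw=[0, 0, 0, 0, 0])

```text
time_s: 19.7
eef_pos: [0.5614, -0.0303, 0.2055]
eef_rot: [0.0, 0.942, 0.336, 0.001]
wrist_force: [0.1, 0.3, -1.1]
opening: 0.714
grasp_force: 66.1
```

```bash
python3 - <<'E'
from h import *
go((.4795,.2365,.205),11)
E
```

```text
t19.7 p [ 0.5614 -0.0303  0.2055] q6 0.62 dp [ 4.230e-01 -1.033e+00  1.000e-03] turn [ 0.003 -0.    -2.056] open 0.714 g 66.1 F [ 0.1  0.3 -1.1]
```

>>> arm_command(dp=[[0.08, -0.15, 0], [0.16, -0.35, 0], [0.24, -0.55, 0], [0.32, -0.75, 0], [0.4, -0.95, 0]], turn=[[0, 0, -0.25], [0, 0, -0.5], [0, 0, -0.75], [0, 0, -1], [0, 0, -1]], jaw=[0, 0, 0, 0, 0])

```text
time_s: 20.32
eef_pos: [0.4886, 0.2171, 0.2056]
eef_rot: [0.0, 0.823, 0.569, 0.001]
wrist_force: [0.9, 0.6, -1.4]
opening: 0.72
grasp_force: 66.1
```

>>> arm_command(dp=[[0, 0, 0], [0, 0, 0], [0, 0, 0], [0, 0, 0]], turn=[[0, 0, -0.3], [0, 0, -0.6], [0, 0, -0.9], [0, 0, -0.99]], jaw=[0, 0, 0, 0])

```text
time_s: 20.82
eef_pos: [0.4891, 0.2157, 0.2053]
eef_rot: [0.0, 0.649, 0.761, 0.0]
wrist_force: [0.2, 0.1, -0.9]
opening: 0.716
grasp_force: 66.1
```

```bash
python3 - <<'E'
from h import *
go((.4795,.2365,.17),10.9)
E
```

```text
t20.8 p [0.4891 0.2157 0.2053] q6 0.03 dp [ 0.088 -0.025  0.141] turn [ 0.002 -0.    -0.06 ] open 0.716 g 66.1 F [ 0.2  0.1 -0.9]
```

>>> arm_command(dp=[[0.085, -0.025, 0], [0.085, -0.025, 0.1], [0.085, -0.025, 0.13], [0.085, -0.025, 0.13]], turn=[[0, 0, -0.06], [0, 0, -0.06], [0, 0, -0.06], [0, 0, -0.06]], jaw=[0, 0, 0, 0])

```text
time_s: 21.32
eef_pos: [0.4794, 0.2353, 0.172]
eef_rot: [-0.0, 0.638, 0.77, -0.0]
wrist_force: [-0.8, -0.4, -0.7]
opening: 0.721
grasp_force: 66.2
```

```bash
python3 - <<'E'
from h import *
go((.4795,.2365,.073),10.9)
t=camera("top");s=camera("side")
a=cv2.resize(t[150:260,90:240],None,fx=3.5,fy=3.5,interpolation=cv2.INTER_CUBIC)
b=cv2.resize(s[80:205,225:325],None,fx=4,fy=4,interpolation=cv2.INTER_CUBIC)
im=np.zeros((500,925,3),np.uint8);im[:385,:525]=a;im[:,525:]=b
cv2.imwrite("pics/hov5.png",cv2.resize(cv2.convertScaleAbs(im,alpha=1.5),None,fx=.86,fy=.86))
E
```

```text
t21.3 p [0.4794 0.2353 0.172 ] q6 0.05 dp [0.005 0.002 0.396] turn [-0.001  0.    -0.006] open 0.721 g 66.2 F [-0.8 -0.4 -0.7]
```

View pics/hov5.png

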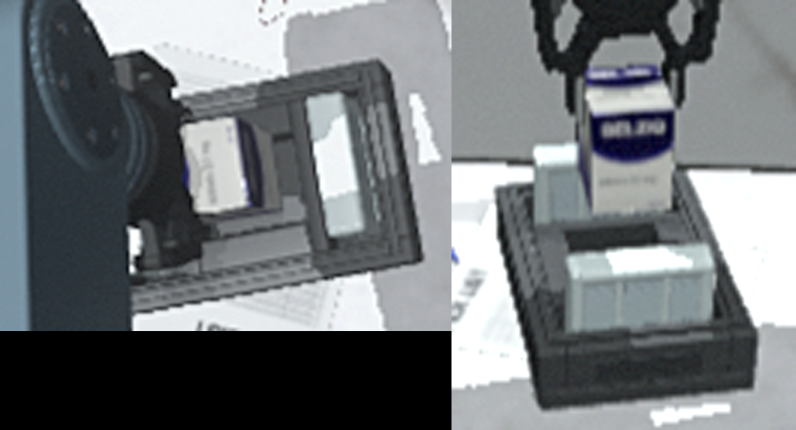

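Both bricks are seated, and the carton hangs over the pocket, its near bottom edge at (587–672, 207–214) in the crop. I'll check the offset.

```bash
python3 - <<'E'
from h import *
S=lambda l:[((x-451.5)/3.44+225,y/3.44+80) for x,y in l]
P=ray("side",S([(587,207),(672,214)]),.1193);print(P,P.mean(0))
P=ray("side",S([(583,105),(676,105)]),.2023);print(P,P.mean(0))
n=np.array([-.189,.982]);c=np.array([.4794,.2353]);print("exp near if centred", c-.0375*n)
E
```

```text
[[0.45447202 0.19820114 0.1193    ]
 [0.51855847 0.19044689 0.1193    ]] [0.48651525 0.19432401 0.1193    ]
[[0.4510534  0.20173316 0.2023    ]
 [0.51858717 0.20462788 0.2023    ]] [0.48482029 0.20318052 0.2023    ]
exp near if centred [0.4864875 0.198475 ]
```

>>> arm_command(dp=[[0.003, 0, 0.1], [0.003, 0, 0.2], [0.003, 0, 0.24], [0.003, 0, 0.24]], turn=[[0, 0, 0], [0, 0, 0], [0, 0, 0], [0, 0, 0]], jaw=[0, 0, 0, 0])

```text
time_s: 21.92
eef_pos: [0.4795, 0.2362, 0.1121]
eef_rot: [-0.0, 0.638, 0.77, -0.0]
wrist_force: [-0.5, -0.3, -0.5]
opening: 0.719
grasp_force: 66.2
```

>>> arm_command(dp=[[0, 0, 0.02], [0, 0, 0.04], [0, 0, 0.04]], turn=[[0, 0, 0], [0, 0, 0], [0, 0, 0]], jaw=[0, 0, 0])

```text
time_s: 22.3
eef_pos: [0.4793, 0.2362, 0.1018]
eef_rot: [-0.0, 0.638, 0.77, -0.0]
wrist_force: [0.0, 0.3, -0.5]
opening: 0.721
grasp_force: 66.2
```

Bottom is below the wall tops with no contact. Continuing down.

>>> arm_command(dp=[[0, 0, 0.03], [0, 0, 0.06], [0, 0, 0.08], [0, 0, 0.08]], turn=[[0, 0, 0], [0, 0, 0], [0, 0, 0], [0, 0, 0]], jaw=[0, 0, 0, 0])

```text
time_s: 22.8
eef_pos: [0.479, 0.2361, 0.0813]
eef_rot: [-0.0, 0.638, 0.77, -0.001]
wrist_force: [0.1, 0.6, -2.3]
opening: 0.718
grasp_force: 66.2
```

>>> arm_command(dp=[[0, 0, 0.02], [0, 0, 0.03], [0, 0, 0.03]], turn=[[0, 0, 0], [0, 0, 0], [0, 0, 0]], jaw=[0, 0, 0])

```text
time_s: 23.18
eef_pos: [0.4793, 0.2362, 0.0743]
eef_rot: [-0.0, 0.638, 0.77, -0.0]
wrist_force: [-0.0, -0.7, -1.0]
opening: 0.712
grasp_force: 66.2
```

>>> arm_command(dp=[[0, 0, 0], [0, 0, 0], [0, 0, 0], [0, 0, -0.15], [0, 0, -0.3]], turn=[[0, 0, 0], [0, 0, 0], [0, 0, 0], [0, 0, 0], [0, 0, 0]], jaw=[0.8, 0.95, 0.95, 0.95, 0.95])

```text
time_s: 23.8
eef_pos: [0.4791, 0.2362, 0.1501]
eef_rot: [-0.0, 0.638, 0.77, -0.0]
wrist_force: [0.5, 0.2, 0.2]
opening: 0.948
grasp_force: 0.0
```

>>> arm_command(dp=[[-0.1, 0, -0.15], [-0.3, 0, -0.15], [-0.5, 0, -0.15], [-0.7, 0, -0.15], [-0.9, 0, -0.15]], turn=[[0, 0, 0.2], [0, 0, 0.4], [0, 0, 0.6], [0, 0, 0.8], [0, 0, 1]], jaw=[1, 1, 1, 1, 1])

```text
time_s: 24.42
eef_pos: [0.5216, 0.0136, 0.1873]
eef_rot: [0.0, 0.816, 0.577, 0.0]
wrist_force: [1.0, -0.1, 0.0]
opening: 0.998
grasp_force: 0.0
```

```bash
python3 - <<'E'
from h import *
go((.4397,-.266,.12),120.5)
E
```

```text
t24.4 p [0.5216 0.0136 0.1873] q6 0.14 dp [-1.164  0.063  0.269] turn [ 1.000e-03 -1.000e-03  1.335e+00] open 0.998 g 0.0 F [ 1.  -0.1  0. ]
```

>>> arm_command(dp=[[-0.2, 0, 0], [-0.4, 0.03, 0], [-0.6, 0.05, 0], [-0.8, 0.06, 0], [-1, 0.06, 0]], turn=[[0, 0, 0.25], [0, 0, 0.5], [0, 0, 0.75], [0, 0, 1], [0, 0, 1]], jaw=[1, 1, 1, 1, 1])

```text
time_s: 25.05
eef_pos: [0.4526, -0.2274, 0.1873]
eef_rot: [0.0, 0.938, 0.347, 0.0]
wrist_force: [0.9, -0.1, 0.3]
opening: 1.0
grasp_force: 0.0
```

>>> arm_command(dp=[[0, 0, 0], [0, 0, 0]], turn=[[0, 0, 0.3], [0, 0, 0.33]], jaw=[1, 1])

```text
time_s: 25.3
eef_pos: [0.4528, -0.2263, 0.187]
eef_rot: [-0.0, 0.964, 0.265, 0.0]
wrist_force: [-0.6, -0.2, -0.0]
opening: 0.997
grasp_force: 0.0
```

```bash
python3 - <<'E'
from h import *
go((.4397,-.266,.08),120.5)
t=camera("top");s=camera("side");cv2.imwrite("pics/t6.png",t);cv2.imwrite("pics/s6.png",s)
# carton/bricks top: bright mask in base area at side and top
g=t[150:262,100:240];hsv=cv2.cvtColor(g,cv2.COLOR_BGR2HSV)
# logger in side view: recheck rect
g=s[280:335,220:285].min(2);
m=(g>200).astype(np.uint8);print(m.mean())
a=cv2.resize(t[150:260,95:245],None,fx=3.4,fy=3.4,interpolation=cv2.INTER_CUBIC)
b=cv2.resize(s[110:210,235:325],None,fx=3.2,fy=3.2,interpolation=cv2.INTER_CUBIC)
im=np.zeros((374,510+288,3),np.uint8);im[:,:510]=a;im[:320,510:]=b
cv2.imwrite("pics/p6.png",cv2.convertScaleAbs(im,alpha=1.3))
E
```

```text
t25.3 p [ 0.4528 -0.2263  0.187 ] q6 0.34 dp [-0.126  0.11   0.428] turn [-0.    -0.     0.009] open 0.997 g 0.0 F [-0.6 -0.2 -0. ]
0.0005594405594405594
```

View pics/p6.png

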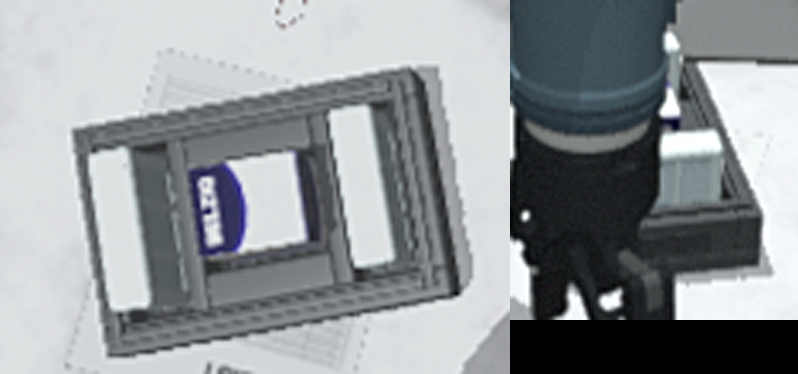

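The carton is down in the pocket and aligned, top face about (190,167), (296,151), (311,243), (201,257) in the crop, with both bricks seated. Next is the logger.

```bash
python3 - <<'E'
from h import *
f=lambda l:[(x/3.4+95-.35,y/3.4+150-.35) for x,y in l]
print(rect("top",f([(190,167),(296,151),(311,243),(201,257)]),.103))
t=cv2.imread("pics/t6.png")[150:260,95:245];m=(t.min(2)>0)&((t[...,0].astype(int)-t[...,2]>45))
E
```

```text
(array([0.48232798, 0.22854282]), np.float64(0.0737344098749227), np.float64(0.06257755905603861), np.float64(98.56651093400433))
```

>>> arm_command(dp=[[-0.06, 0.05, 0], [-0.125, 0.11, 0.2], [-0.125, 0.11, 0.45], [-0.125, 0.11, 0.45], [-0.125, 0.11, 0.45]], turn=[[0, 0, 0], [0, 0, 0], [0, 0, 0], [0, 0, 0], [0, 0, 0]], jaw=[1, 1, 0.85, 0.85, 0.8])

```text
time_s: 26.02
eef_pos: [0.4413, -0.2663, 0.0763]
eef_rot: [0.001, 0.964, 0.266, 0.0]
wrist_force: [-0.3, -0.1, 0.7]
opening: 0.801
grasp_force: 0.0
```

```bash
python3 - <<'E'
from h import *
go((.4397,-.266,.003),120.5)
E
```

```text
t26.0 p [ 0.4413 -0.2663  0.0763] q6 0.26 dp [-0.005 -0.005  0.293] turn [ 0.004 -0.001  0.013] open 0.801 g 0.0 F [-0.3 -0.1  0.7]
```

>>> arm_command(dp=[[-0.005, -0.005, 0.15], [-0.005, -0.005, 0.27], [-0.005, -0.005, 0.288], [-0.005, -0.005, 0.288]], turn=[[0, 0, 0.01], [0, 0, 0.01], [0, 0, 0.01], [0, 0, 0.01]], jaw=[0.8, 0.8, 0.8, 0.8])

```text
time_s: 26.52
eef_pos: [0.4401, -0.2662, 0.0048]
eef_rot: [0.002, 0.965, 0.264, 0.001]
wrist_force: [-1.0, -0.7, 0.1]
opening: 0.799
grasp_force: 0.0
```

>>> arm_command(dp=[[0, 0, 0], [0, 0, 0], [0, 0, 0], [0, 0, 0], [0, 0, 0]], turn=[[0, 0, 0], [0, 0, 0], [0, 0, 0], [0, 0, 0], [0, 0, 0]], jaw=[0.6, 0.45, 0, 0, 0])

```text
time_s: 27.15
eef_pos: [0.4399, -0.2661, 0.0046]
eef_rot: [0.001, 0.965, 0.263, 0.001]
wrist_force: [0.2, 1.9, 8.0]
opening: 0.496
grasp_force: 60.9
```

>>> arm_command(dp=[[0, 0, -0.1], [0, 0, -0.3], [0, 0, -0.5], [0, 0, -0.7], [0, 0, -0.7]], turn=[[0, 0, 0], [0, 0, 0], [0, 0, -0.3], [0, 0, -0.6], [0, 0, -0.9]], jaw=[0, 0, 0, 0, 0])

```text
time_s: 27.78
eef_pos: [0.4411, -0.2673, 0.1834]
eef_rot: [0.005, 0.875, 0.484, 0.002]
wrist_force: [-0.2, 0.3, -1.2]
opening: 0.496
grasp_force: 61.5
```

```bash
python3 - <<'E'
from h import *
go((.4815,.2295,.16),190.5)
s=camera("side");cv2.imwrite("pics/s7.png",s)
E
```

```text
t27.8 p [ 0.4411 -0.2673  0.1834] q6 -0.21 dp [ 1.768 -0.922  0.08 ] turn [ 0.017  0.012 -1.422] open 0.496 g 61.5 F [-0.2  0.3 -1.2]
```

>>> arm_command(dp=[[0.2, -0.1, 0], [0.4, -0.2, 0], [0.6, -0.3, 0], [0.8, -0.4, 0], [1, -0.52, 0]], turn=[[0, 0, -0.2], [0, 0, -0.4], [0, 0, -0.6], [0, 0, -0.8], [0, 0, -0.9]], jaw=[0, 0, 0, 0, 0])

```text
time_s: 28.45
eef_pos: [0.4629, 0.0175, 0.1776]
eef_rot: [0.0, 0.74, 0.672, 0.0]
wrist_force: [0.6, 0.0, -0.2]
opening: 0.498
grasp_force: 61.5
```

```bash
python3 - <<'E'
from h import *
go((.4815,.2295,.16),190.5)
E
```

```text
t28.4 p [0.4629 0.0175 0.1776] q6 -0.12 dp [ 0.851 -0.007  0.071] turn [ 0.001  0.    -0.533] open 0.498 g 61.5 F [ 0.6  0.  -0.2]
```

>>> arm_command(dp=[[0.2, 0, 0], [0.4, 0, 0], [0.6, 0, 0], [0.8, 0, 0], [0.8, 0, 0]], turn=[[0, 0, -0.2], [0, 0, -0.4], [0, 0, -0.53], [0, 0, -0.53], [0, 0, -0.53]], jaw=[0, 0, 0, 0, 0])

```text
time_s: 29.08
eef_pos: [0.4815, 0.2178, 0.1774]
eef_rot: [-0.0, 0.639, 0.769, 0.0]
wrist_force: [-1.0, -0.1, -0.5]
opening: 0.498
grasp_force: 61.5
```

>>> arm_command(dp=[[0, 0, 0], [0, 0, 0]], turn=[[0, 0, 0], [0, 0, 0]], jaw=[0, 0])

```text
time_s: 29.32
eef_pos: [0.482, 0.2138, 0.1774]
eef_rot: [-0.0, 0.641, 0.768, -0.0]
wrist_force: [-0.5, -1.1, -0.3]
opening: 0.491
grasp_force: 61.5
```

```bash
python3 - <<'E'
from h import *
go((.481,.230,.135),190.5)
E
```

```text
t29.3 p [0.482  0.2138 0.1774] q6 0.01 dp [0.064 0.008 0.17 ] turn [-0.001  0.    -0.006] open 0.491 g 61.5 F [-0.5 -1.1 -0.3]
```

>>> arm_command(dp=[[0.064, 0.008, 0.0], [0.064, 0.008, 0.15], [0.064, 0.008, 0.24], [0.064, 0.008, 0.24]], turn=[[0, 0, 0], [0, 0, 0], [0, 0, 0], [0, 0, 0]], jaw=[0, 0, 0, 0])

```text
time_s: 29.82
eef_pos: [0.4797, 0.2308, 0.1158]
eef_rot: [-0.001, 0.64, 0.768, -0.002]
wrist_force: [-0.0, -0.3, -0.2]
opening: 0.493
grasp_force: 61.5
```

```bash
python3 - <<'E'
from h import *
go((.481,.230,.1085),190.5)
E
```

```text
t29.8 p [0.4797 0.2308 0.1158] q6 0.04 dp [-0.004  0.005  0.029] turn [-0.008 -0.    -0.004] open 0.493 g 61.5 F [-0.  -0.3 -0.2]
```

>>> arm_command(dp=[[-0.003, 0.004, 0.015], [-0.003, 0.004, 0.028], [-0.003, 0.004, 0.028], [-0.003, 0.004, 0.028]], turn=[[0, 0, 0], [0, 0, 0], [0, 0, 0], [0, 0, 0]], jaw=[0, 0, 0, 0])

```text
time_s: 30.32
eef_pos: [0.4826, 0.2305, 0.1109]
eef_rot: [0.0, 0.64, 0.768, 0.0]
wrist_force: [0.2, 0.7, -0.7]
opening: 0.495
grasp_force: 61.5
```

>>> arm_command(dp=[[0, 0.005, 0.01], [0, 0.005, 0.012], [0, 0.005, 0.012]], turn=[[0, 0, 0], [0, 0, 0], [0, 0, 0]], jaw=[0, 0, 0])

```text
time_s: 30.7
eef_pos: [0.4839, 0.2307, 0.1078]
eef_rot: [0.0, 0.64, 0.768, 0.0]
wrist_force: [0.0, 0.2, 3.2]
opening: 0.494
grasp_force: 61.8
```

>>> arm_command(dp=[[0, 0, -0.012], [0, -0.01, -0.012], [0, -0.01, -0.012], [0, -0.01, -0.003], [0, -0.01, 0]], turn=[[0, 0, 0], [0, 0, 0], [0, 0, 0], [0, 0, 0], [0, 0, 0]], jaw=[0, 0, 0, 0, 0])

```text
time_s: 31.32
eef_pos: [0.4813, 0.2302, 0.1079]
eef_rot: [0.0, 0.64, 0.769, 0.0]
wrist_force: [-2.6, -1.1, 8.3]
opening: 0.497
grasp_force: 62.3
```

>>> arm_command(dp=[[0, 0, 0], [0, 0, 0], [0, 0, 0], [0, 0, 0]], turn=[[0, 0, 0], [0, 0, 0], [0, 0, 0], [0, 0, 0]], jaw=[0, 0.55, 0.7, 0.7])

```text
time_s: 31.82
eef_pos: [0.481, 0.2302, 0.1073]
eef_rot: [-0.0, 0.64, 0.768, -0.0]
wrist_force: [0.2, -0.5, 0.0]
opening: 0.699
grasp_force: 0.0
```

>>> arm_command(dp=[[0, 0, -0.1], [0, 0, -0.3], [-0.2, 0, -0.35], [-0.45, 0, -0.35], [-0.7, 0, -0.35]], turn=[[0, 0, 0], [0, 0, 0], [0, 0, 0], [0, 0, 0], [0, 0, 0]], jaw=[0.7, 0.7, 0.7, 0.7, 0.7])

```text
time_s: 32.45
eef_pos: [0.5131, 0.0566, 0.1955]
eef_rot: [0.001, 0.639, 0.769, 0.0]
wrist_force: [1.3, -0.3, -0.8]
opening: 0.702
grasp_force: 0.0
```

>>> arm_command(dp=[[-0.2, 0, 0], [-0.45, 0, 0], [-0.7, 0, 0], [-0.9, 0, 0], [-1, 0, 0]], turn=[[0, 0, 0], [0, 0, 0], [0, 0, 0], [0, 0, 0], [0, 0, 0]], jaw=[0.7, 0.7, 0.7, 0.7, 0.7])

```text
time_s: 33.08
eef_pos: [0.5582, -0.1904, 0.1948]
eef_rot: [0.0, 0.641, 0.768, -0.0]
wrist_force: [0.2, -0.3, 0.1]
opening: 0.698
grasp_force: 0.0
```

```bash
python3 - <<'E'
from h import *
t=camera("top");s=camera("side")
a=cv2.resize(t[175:240,140:205],None,fx=7.4,fy=7.4,interpolation=cv2.INTER_CUBIC)
b=cv2.resize(s[110:210,235:325],None,fx=3.5,fy=3.5,interpolation=cv2.INTER_CUBIC)
im=np.zeros((481,796,3),np.uint8);im[:,:481]=a[:481];im[:350,481:]=b
cv2.imwrite("pics/fin.png",im);cv2.imwrite("pics/tf.png",t);cv2.imwrite("pics/sf.png",s)
E
```

```text
(no output)
```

View pics/fin.png

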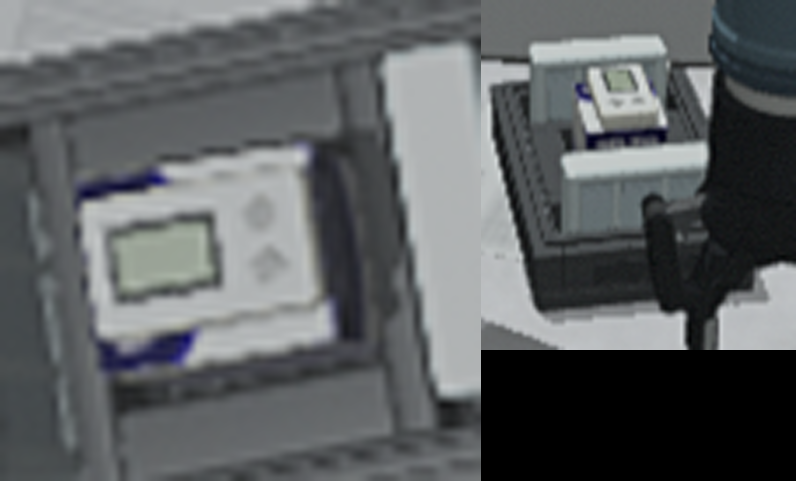

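Everything is seated, and the logger lies flat with its display up. I'll check how well it's centred from its corners.

```bash
python3 - <<'E'
from h import *
f=lambda l:[(x/7.4+140-.43,y/7.4+175-.43) for x,y in l]
a=rect("top",f([(75,183),(310,145),(333,338),(101,370)]),.103);b=rect("top",f([(80,205),(305,163),(325,300),(95,340)]),.119)
print(a,b);d=b[0]-a[0];n=np.array([-.18,.984]);print("along",d@n,"across",d@[.984,.18])
E
```

```text
(array([0.48282578, 0.23038609]), np.float64(0.0733517533478594), np.float64(0.05991076823880397), np.float64(99.1882958729473)) (array([0.48374369, 0.22650474]), np.float64(0.07046639764477165), np.float64(0.04211025874763297), np.float64(100.8909897225013))
along -0.003984471002629577 across 0.0002045741815628502
```

The logger sits about 4 mm off towards −y. There's plenty of time, so I'll re-grip it and centre it.

>>> arm_command(dp=[[0.2, 0, 0], [0.4, 0, 0], [0.6, 0, 0], [0.8, 0, 0], [1, 0, 0]], turn=[[0, 0, 0], [0, 0, 0], [0, 0, 0], [0, 0, 0], [0, 0, 0]], jaw=[0.7, 0.7, 0.7, 0.7, 0.7])

```text
time_s: 33.8
eef_pos: [0.5114, 0.0614, 0.1951]
eef_rot: [-0.0, 0.639, 0.769, 0.0]
wrist_force: [0.9, -0.1, 0.9]
opening: 0.699
grasp_force: 0.0
```

>>> arm_command(dp=[[0.2, 0, 0], [0.4, 0, 0], [0.6, 0, 0], [0.68, 0, 0.05], [0.68, 0, 0.05]], turn=[[0, 0, 0], [0, 0, 0], [0, 0, 0], [0, 0, 0], [0, 0, 0]], jaw=[0.7, 0.7, 0.7, 0.7, 0.7])

```text
time_s: 34.42
eef_pos: [0.4794, 0.2277, 0.1815]
eef_rot: [-0.001, 0.638, 0.77, -0.001]
wrist_force: [-0.1, -0.1, 0.2]
opening: 0.701
grasp_force: 0.0
```

```bash
python3 - <<'E'
from h import *
go((.481,.2302,.1085),190.5)
E
```

```text
t34.4 p [0.4794 0.2277 0.1815] q6 0.03 dp [0.009 0.009 0.292] turn [-0.005 -0.001  0.007] open 0.701 g 0.0 F [-0.1 -0.1  0.2]
```

>>> arm_command(dp=[[0.01, 0, 0.1], [0.01, 0, 0.2], [0.01, 0, 0.28], [0.01, 0, 0.285], [0.01, 0, 0.285]], turn=[[0, 0, 0], [0, 0, 0], [0, 0, 0], [0, 0, 0], [0, 0, 0]], jaw=[0.7, 0.7, 0.7, 0.7, 0.7])

```text
time_s: 35.05
eef_pos: [0.4819, 0.2276, 0.1121]
eef_rot: [0.0, 0.64, 0.768, 0.0]
wrist_force: [0.0, 0.7, 0.3]
opening: 0.699
grasp_force: 0.0
```

```bash
python3 - <<'E'
from h import *
go((.481,.2302,.1082),190.5)
E
```

```text
t35.0 p [0.4819 0.2276 0.1121] q6 0.04 dp [ 0.011 -0.002  0.016] turn [ 0.002 -0.    -0.002] open 0.699 g 0.0 F [0.  0.7 0.3]
```

>>> arm_command(dp=[[0, -0.002, 0.013], [0, -0.002, 0.013], [0, -0.002, 0.013], [0, -0.002, 0.013], [0, -0.002, 0.013]], turn=[[0, 0, 0], [0, 0, 0], [0, 0, 0], [0, 0, 0], [0, 0, 0]], jaw=[0.7, 0.6, 0.4, 0.4, 0.4])

```text
time_s: 35.67
eef_pos: [0.4817, 0.2278, 0.1088]
eef_rot: [0.0, 0.64, 0.769, 0.001]
wrist_force: [-0.6, -0.8, 5.8]
opening: 0.493
grasp_force: 61.4
```

>>> arm_command(dp=[[0, 0, -0.012], [0.008, 0, -0.014], [0.016, 0, -0.014], [0.016, 0, -0.014], [0.016, 0, -0.014]], turn=[[0, 0, 0], [0, 0, 0], [0, 0, 0], [0, 0, 0], [0, 0, 0]], jaw=[0.4, 0.4, 0.4, 0.4, 0.4])

```text
time_s: 36.3
eef_pos: [0.4802, 0.2316, 0.1114]
eef_rot: [-0.0, 0.64, 0.769, -0.0]
wrist_force: [-0.9, -0.5, 0.8]
opening: 0.496
grasp_force: 60.8
```

>>> arm_command(dp=[[0, 0.003, 0.005], [0, 0.003, 0.01], [0, 0.003, 0.012], [0, 0.003, 0.012], [0, 0.003, 0.012]], turn=[[0, 0, 0], [0, 0, 0], [0, 0, 0], [0, 0, 0], [0, 0, 0]], jaw=[0.4, 0.4, 0.4, 0.55, 0.7])

```text
time_s: 36.92
eef_pos: [0.4811, 0.2317, 0.1084]
eef_rot: [-0.0, 0.64, 0.768, -0.0]
wrist_force: [-0.1, -0.6, 0.2]
opening: 0.698
grasp_force: 0.0
```

>>> arm_command(dp=[[0, 0, 0], [0, 0, 0], [0, 0, -0.1], [0, 0, -0.3], [-0.2, 0, -0.35]], turn=[[0, 0, 0], [0, 0, 0], [0, 0, 0], [0, 0, 0], [0, 0, 0]], jaw=[0.7, 0.7, 0.7, 0.7, 0.7])

```text
time_s: 37.55
eef_pos: [0.4918, 0.1844, 0.1997]
eef_rot: [0.002, 0.638, 0.77, 0.003]
wrist_force: [1.9, -0.2, 0.0]
opening: 0.701
grasp_force: 0.0
```

>>> arm_command(dp=[[-0.2, 0, 0], [-0.45, 0, 0], [-0.7, 0, 0], [-0.9, 0, 0], [-1, 0, 0]], turn=[[0, 0, 0], [0, 0, 0], [0, 0, 0], [0, 0, 0], [0, 0, 0]], jaw=[0.7, 0.7, 0.7, 0.7, 0.7])

```text
time_s: 38.17
eef_pos: [0.5357, -0.0662, 0.1961]
eef_rot: [0.0, 0.641, 0.768, -0.0]
wrist_force: [0.4, 0.1, 0.1]
opening: 0.701
grasp_force: 0.0
```

```bash
python3 - <<'E'
from h import *
t=camera("top");cv2.imwrite("pics/tf2.png",t)
a=cv2.resize(t[175:240,140:205],None,fx=9.2,fy=9.2,interpolation=cv2.INTER_CUBIC)
cv2.imwrite("pics/fin2.png",a[:598,:598])
E
```

```text
(no output)
```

View pics/fin2.png

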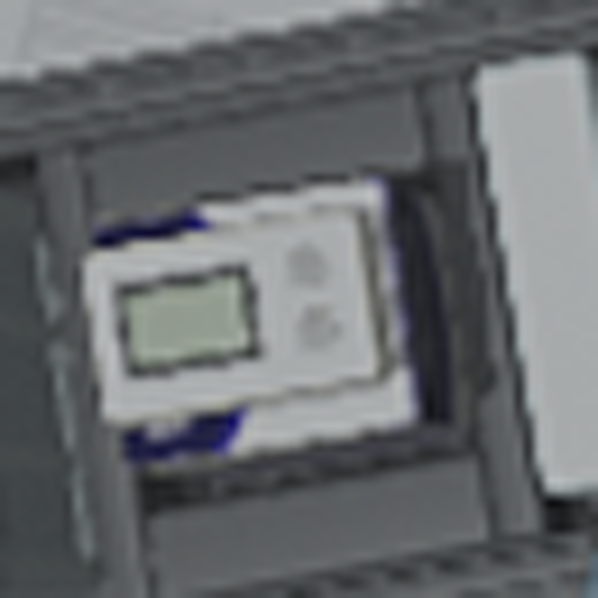

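The logger now sits centred to about 1 mm (right gap about 3 mm against 2.5 mm ideal), flat with its display up, and the arm is clear. Handing in.

```bash
python3 -c "
from bench import *
print(hand_in())"
```

```text
the job is handed in; nothing more can be done
None
```

The job is handed in at about 38 s: both bricks, then the carton, are seated in the base and the logger lies flat on the carton, display up and centred to about 1 mm, after two mended slips: brick 1 caught the foam on its first try (wrist force 87 N when read, limit 120 N), and the logger was re-gripped to centre it.

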